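Set the bento tiers out for packing

ROBOT

A 6-joint arm with a two-finger parallel gripper is mounted at the origin on the work surface. World frame = base frame: x ahead of the robot, y to its left, z up, the work surface at z = 0. Lengths are in m, angles in rad, forces in N, time in s.
With the tool pointing down it reaches from about 0.35 to 0.775 m from the base axis. Payload 7.3 kg.
Tool frame: the origin (TCP) lies between the finger pads; the fingertips stand 25 mm ahead of it and the grasp point (between the pads) lies 6 mm ahead of it; y points along the fingers, z is the direction in which the jaws open and shut, and the axes are right-handed (so a half turn about y gives the same grasp; the last joint's range is limited). The gripper opens to 92 mm and grips with 3 to 60 N. Pads are 19 mm wide; open, the fingers measure 130 mm over their backs; the gripper's body (75 mm by 190 mm) begins 47 mm behind the grasp point.
Start: joints at [-1.247, 0.342, 1.524, -0, 1.275, -0.146], TCP at [0.238, -0.468, 0.252] pointing down, gripper open.
Joint ranges: [-2.53, 2.53], [-0.77, 2.02], [0.04, 2.7], [-1, 4.14], [0.28, 2.66], [-3.11, 3.11]. Speed limits (rad/s): [2.57, 2.57, 3.14, 3.14, 3.14, 3.14].

INTERFACE

Orientations are given as [roll, pitch, yaw] about the fixed x, y, z axes, in that order (R = Rz(yaw) Ry(pitch) Rx(roll)).
In Python, from cell import sensors, read_camera, hand_in gives the robot as it stands. The module is installed in compiled form; this text tells all that it offers.
- The arm moves only by the tool send_rows, never from a script. Its argument "motion" is a list that holds one entry, the list of rows, each a list of 4 numbers: the shift along the tool's x, y, z in m, then the turn about the tool's y in degrees. In form: [[[tx, ty, tz, twist], ...]]. A call has 1 to 8 rows; each row is the pose to reach, as a shift and turn from the pose measured when the call began, along the tool's axes at that moment; what a row does not reach only later rows make up. A row lasts 1/10 s, in which the tool goes at most 50 mm and 8.59 degrees, less where a joint would pass 70% of its speed; a pose out of reach is approached as far as the arm can. A call with a gripper value outside its range is refused whole. "gripper" is the opening, from 0 (shut) to 1 (fully open), set as the call begins (left out, the last holds). The fingers move at their own pace and stop on an object; "grip_force" is the grip in N (left out, the last holds). Time passes only in rows, so rows that repeat a pose let the fingers close. It gives the time, the measured TCP pose, the force and the opening at its end, in the units of the state.
- sensors.observe(): the state, without advancing time (a new reading comes with each control period).
- read_camera(name): name is "scene" or "top" or "wrist"; returns a dict with "frame" (384x512x3 uint8, red, green, blue), "fx", "fy", "cx", "cy" (pixels), "extrinsics" (4x4, takes a point from world to camera coordinates). Camera axes: x right, y up, looking along -z (the intrinsics and any distortion apply to the point x, -y, -z); pixel columns grow to the right and rows downward; lengths in m; the calibration is good to about 2 mm. A picture is of the moment at which its call begins. There is no depth.
- hand_in(): hands the job in, once; it reports no verdict.
The state is a dict: "time": time; "qpos": joint angles; "qvel": joint speeds; "joint_efforts": joint torques, N m; "tool_pos": TCP position; "tool_rot": TCP orientation; "contact_force": force on the tool from outside, world axes, zero at the start; "torque": the same for the moment, N m; "opening": finger opening in m.
Only numpy, scipy, OpenCV 4.12 (cv2) and the standard library are available. Lean on these libraries where they do the work, as an engineer would, in place of code of your own. Each camera call takes 0.05 s, during which the arm holds its last target.

TASK

Take the stacked bento apart and set it out for packing, each part the right way up, centred on its own place and lying lengthwise along it: the deep rice tier on the kitchen scale's platform, the shallow divided tier on the chopping board, the lid on the ribbed drying mat and the chopstick case in the rimmed wooden tray. Set each part down, do not let it drop, and leave the rice bowl and the glass cruet standing where they are.

Things in the scene. Friction and masses are not known exactly. Their poses are not given: they have to be found in the camera images.
- chopstick_case: Chopstick case, a slim dark wooden box with rounded edges and a thin brass band, 128 long (its y axis) x 22 wide (x) x 16 mm high. At the start it is the top of the stack, lying on the lid along it. Origin: centre of its underside, z up.
- lid: Bento lid of matt black plastic with two fine grey lines along it: a plate 146 long (y) x 68 wide (x) x 12 mm thick, with a locating foot 126 x 50 x 4 mm under it, 16 mm high in all. At the start it lies on the shallow tier, its foot inside that tier's mouth; its edges overhang the tier by 3 mm. Origin: centre of the underside of the foot, z up.
- side_tier: Shallow black plastic bento tier, open on top, with one divider wall across its middle (hidden under the lid at the start). Walls 140 long (y) x 62 wide (x) outside, 3 mm thick, 40 mm high in all including a foot 126 x 50 x 4 mm under it; at each end a tab 36 mm wide, reaching 82 mm from the centre, 28 to 34 mm above the underside. At the start it stands on the long rims of the deep tier, its foot 4 mm inside. Origin: centre of the underside of the foot, z up.
- rice_tier: Deep black plastic bento tier, open on top, without divider: 170 long (y) x 62 wide (x) outside, 50 mm high, walls and floor 3 mm thick; at each end a tab 36 mm wide, reaching 97 mm from the centre, 38 to 44 mm above the underside. It is the bottom of the stack and stands on the counter; its ends and tabs show beyond the tier above. Origin: centre of its underside, z up. All four parts are loose, 30 to 150 g.
- scale: Flat kitchen scale, white plastic with a brushed steel platform 202 long (y) x 98 wide (x), whose top is 22 mm above the counter; a strip with display and two buttons (top at 15 mm) lies on the -x long side, reaching 80 mm from the origin. Fixed, the platform does not give. Origin: on the counter under the middle of the platform, z up.
- board: Pale wooden chopping board with a dark line groove near its edge, 206 long (y) x 126 wide (x) x 18 mm thick. Fixed. Origin: centre of its underside, on the counter.
- mat: Grey silicone drying mat with nine darker ribs running lengthwise, 200 long (y) x 116 wide (x); the tops of the ribs are 7 mm above the counter. Fixed. Origin: centre of its underside, on the counter.
- tray: Brown wooden tray with a low, darker rim, 200 long (y) x 124 wide (x) outside; its floor is 5 mm and its rim (5 mm thick) 12 mm above the counter. Fixed. Origin: centre of its underside, on the counter.
- bowl: Grey ceramic rice bowl, 116 mm across the rim, 58 mm high, standing on the counter among the other things; leave it alone. Origin: centre of its underside.
- cruet: Small glass cruet with a steel twist cap, 46 mm across, 98 mm high, standing beside the bowl; leave it alone. Origin: centre of its underside.
There are look-alikes about, which are no part of the job. There is more than one size of the scale; the one meant has the size given above.

How it is judged:
By the outcome, as a careful person would: the job done as asked, in the order asked, and still so for the second after the job is handed in, with the robot touching nothing.
It also fails if it takes over 115 s, if anything falls off the work surface, if the arm or the gripper's body presses on something with over 40 N, if the wrist force passes 120 N, or if a joint passes its speed limit or range.

## Working session

There is one attempt and no reset: what is moved stays moved. The work goes in short steps, Python scripts to look and compute and a tool call to move; the robot and the scene stay as the last step left them, time stands still between calls to the robot, and variables do not carry over. Pictures are saved under pics/ and viewed, and the job is handed in when it is done.

Besides the shell and the picture viewer there is one more tool, called after "Call:" as a command line: name --argument value ..., lists and objects as JSON in quotes. send_rows: Moves the arm, as the interface text tells. Its arguments: {"type":"object","properties":{"motion":{"type":"array"},"gripper":{"type":"number"},"grip_force":{"type":"number"}},"required":["motion"]}

```bash
mkdir -p pics; ls; python3 - <<'E'
from cell import sensors, read_camera
import cv2,numpy as np
s=sensors.observe()
for k,v in s.items(): print(k,np.round(v,4))
for n in ["scene","top","wrist"]:
    c=read_camera(n); cv2.imwrite(f"pics/{n}0.png",c["frame"][:,:,::-1]); print(n,{k:np.round(v,4).tolist() for k,v in c.items() if k!="frame"})
E
```

```text
pics
time 0.0
qpos [-1.247   0.3427  1.525  -0.      1.2754 -0.146 ]
qvel [-0.0011 -0.0003 -0.0006  0.0001 -0.0008 -0.0002]
joint_efforts [ 5.00000e-04 -4.31237e+01 -2.44220e+01  7.16000e-02  5.61000e-02
 -1.00000e-04]
tool_pos [ 0.2376 -0.4678  0.2511]
tool_rot [-1.5723e+00  2.0000e-04 -2.6718e+00]
contact_force [ 0.1667  0.3629 -0.5772]
torque [ 0.0421 -0.0289 -0.0194]
opening 0.0918
scene {'fx': 399.887, 'fy': 399.887, 'cx': 251.7979, 'cy': 192.9818, 'extrinsics': [[-0.8515, 0.5244, -0.0018, 0.4609], [-0.3599, -0.5818, 0.7294, 0.061], [0.3814, 0.6217, 0.6841, -1.4933], [0.0, 0.0, 0.0, 1.0]]}
top {'fx': 372.5966, 'fy': 372.5966, 'cx': 250.7354, 'cy': 188.8709, 'extrinsics': [[-0.0143, -0.9999, 0.0007, -0.0961], [0.9955, -0.0141, 0.094, -0.5018], [-0.094, 0.0021, 0.9956, -1.0596], [0.0, 0.0, 0.0, 1.0]]}
wrist {'fx': 310.8674, 'fy': 310.8674, 'cx': 253.3888, 'cy': 196.3475, 'extrinsics': [[0.4526, -0.8917, -0.0015, -0.5237], [0.8539, 0.4339, -0.2875, 0.0353], [0.2571, 0.1288, 0.9578, -0.391], [0.0, 0.0, 0.0, 1.0]]}
```

View pics/top0.png

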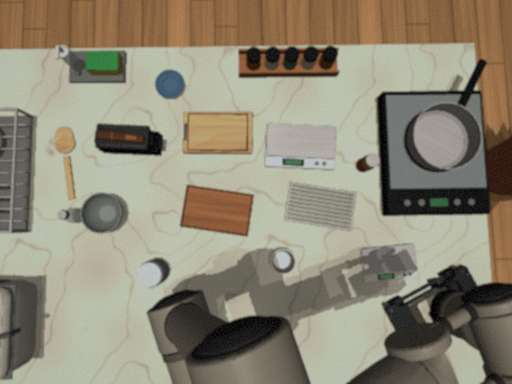

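View pics/scene0.png

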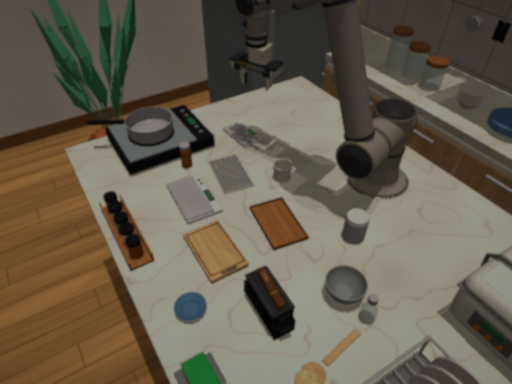

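View pics/wrist0.png

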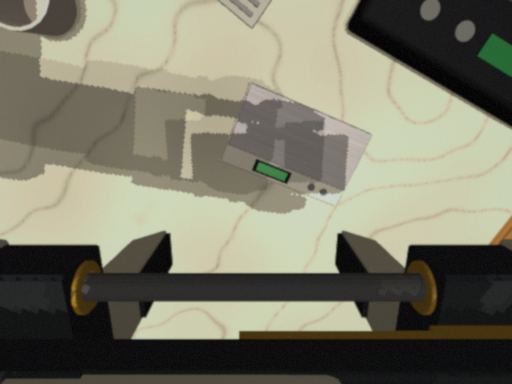

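Top view: the stack is at (130,139) px and the bowl and cruet at (102,213) and (65,214). Two scales: a large one at (300,145) and a small one at (388,262). Board is at (218,132), mat (320,205), and a brown plate or tray (217,210). I'll take enlarged crops and measure sizes.

```bash
cat > h.py <<'E'
import cv2,numpy as np
from cell import sensors, read_camera
def ray(c,u,v):
    d=np.array([(u-c["cx"])/c["fx"],-(v-c["cy"])/c["fy"],-1.0])
    E=np.array(c["extrinsics"]);R=E[:3,:3];t=E[:3,3]
    return -R.T@t, R.T@d
def onz(c,u,v,z):
    o,d=ray(c,u,v); return o+d*(z-o[2])/d[2]
def proj(c,p):
    E=np.array(c["extrinsics"]);q=E[:3,:3]@np.array(p)+E[:3,3]
    return c["cx"]+c["fx"]*q[0]/-q[2], c["cy"]-c["fy"]*q[1]/-q[2]
def save(n,img): cv2.imwrite("pics/"+n,img[:,:,::-1])
E
python3 - <<'E'
from h import *
c=read_camera("top"); f=c["frame"]
save("t1.png",cv2.resize(f[95:245,85:365],None,fx=2.85,fy=2.85,interpolation=cv2.INTER_CUBIC))
c2=read_camera("scene"); f=c2["frame"]
save("s1.png",cv2.resize(f[145:345,160:410],None,fx=3,fy=3,interpolation=cv2.INTER_CUBIC))
save("t2.png",cv2.resize(c["frame"][235:290,345:425],None,fx=6,fy=6,interpolation=cv2.INTER_CUBIC))
E
```

```text
(no output)
```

View pics/t1.png

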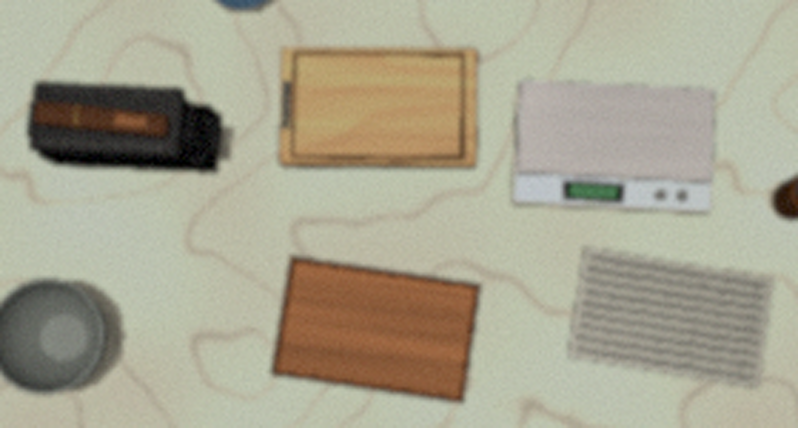

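View pics/s1.png

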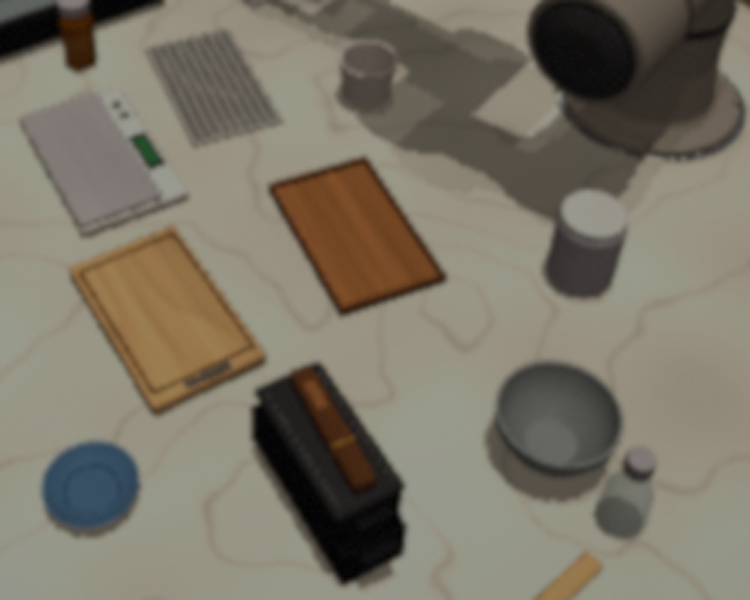

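View pics/t2.png

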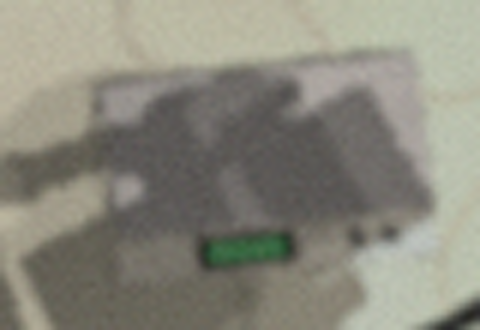

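```bash
cat > meas.py <<'E'
from h import *
c=read_camera("top"); f=c["frame"]; hsv=cv2.cvtColor(f,cv2.COLOR_RGB2HSV)
def rect(mask,z,name):
    cs,_=cv2.findContours(mask.astype(np.uint8),cv2.RETR_EXTERNAL,cv2.CHAIN_APPROX_NONE)
    k=max(cs,key=cv2.contourArea)
    P=np.array([onz(c,u,v,z)[:2] for u,v in k[:,0]],np.float32)
    (cx,cy),(w,h),a=cv2.minAreaRect(P); b=cv2.boxPoints(((cx,cy),(w,h),a))
    e=[b[1]-b[0],b[2]-b[1]]; L=max(e,key=np.linalg.norm); ang=np.degrees(np.arctan2(L[1],L[0]))%180
    print(name,"ctr",np.round([cx,cy],4),"size",np.round(sorted([w,h]),4),"len dir deg",round(ang,2))
    return k
def win(x0,y0,x1,y1,m):
    o=np.zeros(f.shape[:2],bool);o[y0:y1,x0:x1]=m[y0:y1,x0:x1];return o
H,S,V=[hsv[...,i].astype(int) for i in range(3)]
g=cv2.GaussianBlur(f,(3,3),0).astype(int); 
def op(m): return cv2.morphologyEx(m.astype(np.uint8),cv2.MORPH_CLOSE,np.ones((3,3)))
if __name__=="__main__":
    rect(op(win(175,105,260,160,S>75)),.018,"board")
    rect(op(win(175,180,260,240,S>75)),.012,"tray")
    for a,b in [((300,145),"scale"),((300,165),"sc2"),((320,205),"mat"),((280,200),"bg"),((260,140),"bg")]: print(b,f[a[1],a[0]],hsv[a[1],a[0]])
    S2=cv2.GaussianBlur(hsv,(5,5),0)[...,1].astype(int)
    rect(op(win(262,118,342,172,S2<28)),.018,"scale all")
    rect(op(win(278,175,362,235,(S2<28)|(g.mean(2)<150))),.007,"mat")
    rect(op(win(355,240,420,285,S2<25)),.02,"small scale?")
    rect(op(win(90,115,170,160,(g.max(2)<75)|(S>100))),.098,"stack all dark")
    rect(op(win(90,115,170,160,(S>90)&(V>50))),.114,"case")
    vis=f.copy(); 
    for m in [S2<28,S>75]:
        pass
    save("m.png",cv2.resize(np.hstack([(S2<28)*255,(S>75)*255]).astype(np.uint8),(800,300))[:,:,None].repeat(3,2))
E
python3 meas.py
```

```text
board ctr [ 0.6705 -0.0073] size [0.1239 0.2041] len dir deg 89.19
tray ctr [ 0.4408 -0.0026] size [0.1203 0.1962] len dir deg 80.67
scale [177 171 164] [ 16  19 177]
sc2 [ 97 106  98] [ 63  22 106]
mat [143 141 129] [ 26  25 143]
bg [184 190 168] [ 38  30 190]
bg [188 195 170] [ 38  33 195]
scale all ctr [ 0.6334 -0.2572] size [0.1597 0.2295] len dir deg 87.88
mat ctr [ 0.4536 -0.3057] size [0.1736 0.2472] len dir deg 89.19
small scale? ctr [ 0.2823 -0.5008] size [0.1166 0.164 ] len dir deg 87.57
stack all dark ctr [0.6346 0.2284] size [0.0753 0.1831] len dir deg 86.56
case ctr [0.6393 0.248 ] size [0.0245 0.1266] len dir deg 82.25
```

View pics/m.png

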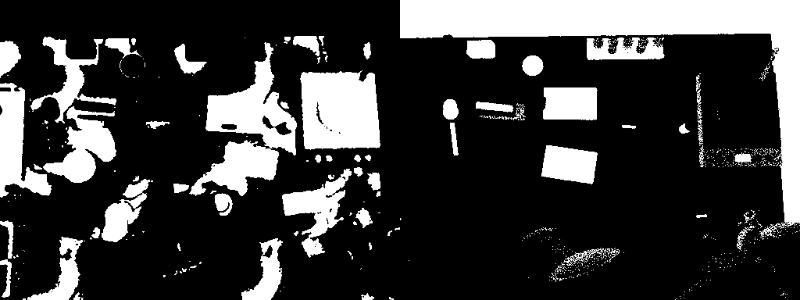

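```bash
cat > meas2.py <<'E'
from meas import *
fr=np.mean([read_camera("top")["frame"].astype(float) for _ in range(1)]+[f.astype(float)],0)
b=cv2.GaussianBlur(fr,(3,3),0); gr=b[...,1]-b[...,0]; br=b.mean(2)
lab=cv2.cvtColor(b.astype(np.float32)/255,cv2.COLOR_RGB2LAB); 
for n,(u,v) in dict(plat=(300,140),strip=(325,164),mat=(320,205),bg=(275,190),bg2=(345,180)).items():
    print(n,np.round(lab[v-2:v+3,u-2:u+3].mean((0,1)),1))
a=lab[...,1]
o=lambda m: cv2.morphologyEx(op(m),cv2.MORPH_OPEN,np.ones((5,5)))
rect(o(win(262,118,342,172,a>-1.5)),.022,"platform")
rect(o(win(262,118,342,172,(a>-1.5)|(lab[...,0]>78)&(lab[...,2]<4))),.018,"scale")
rect(o(win(278,175,362,235,a>-2.3)),.007,"mat")
rect(o(win(350,240,425,290,a>-2)),.02,"small scale")
rect(op(win(93,115,150,160,(br<75))),.098,"dark")
x=np.clip((a+8)*20,0,255).astype(np.uint8)[110:240,85:365]
save("a.png",cv2.resize(x,None,fx=2.8,fy=2.8)[:,:,None].repeat(3,2))
E
python3 meas2.py
```

```text
plat [69.7  1.3  3.4]
strip [66.8 -1.7  0.6]
mat [59.3 -1.2  6.6]
bg [76.6 -5.2 10.8]
bg2 [77.4 -5.6  9.1]
platform ctr [ 0.6315 -0.2507] size [0.1197 0.2015] len dir deg 89.19
scale ctr [ 0.6287 -0.25  ] size [0.1234 0.204 ] len dir deg 86.34
mat ctr [ 0.4446 -0.3049] size [0.122  0.1991] len dir deg 80.38
small scale ctr [ 0.2762 -0.4788] size [0.1387 0.1891] len dir deg 87.75
dark ctr [0.6356 0.2458] size [0.0756 0.1492] len dir deg 86.66
```

View pics/a.png

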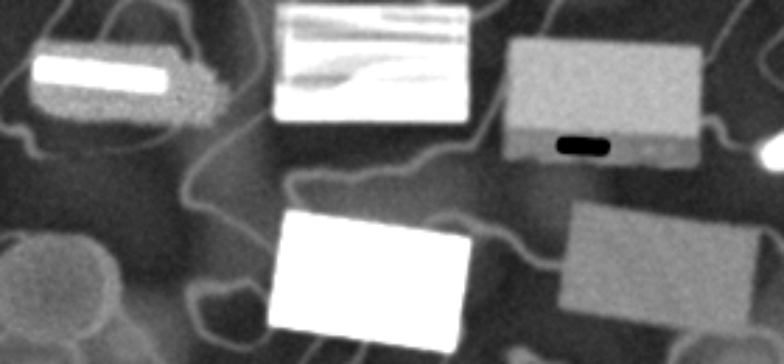

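Only one scale has a 202 mm platform: the one at (300,145), measured 0.20 m long. The one at (388,262) looks smaller, and I'll fit both by their sides.

```bash
cat > fit.py <<'E'
from h import *
def up(img,k=4): return cv2.resize(img.astype(np.float32),None,fx=k,fy=k,interpolation=cv2.INTER_CUBIC)
def fitrect(c,mask,z,name,k=4,x0=0,y0=0,nominal=None):
    """mask upscaled by k of crop starting x0,y0; line-fit each side"""
    cs,_=cv2.findContours(mask.astype(np.uint8),cv2.RETR_EXTERNAL,cv2.CHAIN_APPROX_NONE)
    q=max(cs,key=cv2.contourArea)[:,0].astype(float)
    P=np.array([onz(c,(u+.5)/k-.5+x0,(v+.5)/k-.5+y0,z)[:2] for u,v in q],np.float32)
    (cx,cy),(w,h),a=cv2.minAreaRect(P); b=cv2.boxPoints(((cx,cy),(w,h),a))
    lines=[];
    for i in range(4):
        p,r=b[i],b[(i+1)%4]; L=np.linalg.norm(r-p); t=(r-p)/L; n=np.array([-t[1],t[0]])
        s=(P-p)@t; d=(P-p)@n
        m=(s>.15*L)&(s<.85*L)&(abs(d)<.012)
        vx,vy,px,py=cv2.fitLine(P[m],cv2.DIST_HUBER,0,1e-4,1e-4).ravel()
        lines.append((np.array([px,py]),np.array([vx,vy]),L))
    X=[]
    for i in range(4):
        p,d,_=lines[i]; p2,d2,_=lines[(i+1)%4]
        t=np.linalg.solve(np.c_[d,-d2],p2-p); X.append(p+t[0]*d)
    X=np.array(X); ctr=X.mean(0)
    sides=[np.linalg.norm(X[i]-X[i-1]) for i in range(4)]
    angs=[round(float(np.degrees(np.arctan2(d[1],d[0]))%180),2) for p,d,L in lines]
    print(name,"ctr",np.round(ctr,4),"sides",np.round(sides,4),"angs",angs)
    return X
E
cat > f1.py <<'E'
from fit import *
c=read_camera("top"); fr=(c["frame"].astype(float)+read_camera("top")["frame"])/2
b=cv2.GaussianBlur(fr,(3,3),0).astype(np.float32)/255
lab=cv2.cvtColor(b,cv2.COLOR_RGB2LAB)
def crop(ch,x0,y0,x1,y1): return up(lab[y0:y1,x0:x1,ch])
def do(name,box,z,fn):
    l,a,bb=[crop(i,*box) for i in range(3)]
    m=cv2.morphologyEx(fn(l,a,bb).astype(np.uint8),cv2.MORPH_OPEN,np.ones((15,15)))
    m=cv2.morphologyEx(m,cv2.MORPH_CLOSE,np.ones((9,9)))
    fitrect(c,m,z,name,4,box[0],box[1])
do("board",(175,105,260,160),.018,lambda l,a,b:b>20)
do("tray",(175,180,260,240),.012,lambda l,a,b:a>5)
do("platform",(262,118,342,172),.022,lambda l,a,b:(a>-.5)&(b<8))
do("scale all",(262,118,342,172),.018,lambda l,a,b:(a>-2.5)|(b<5)|(a<-9))
do("mat",(278,175,362,235),.005,lambda l,a,b:(a>-3))
do("case",(90,115,150,160),.114,lambda l,a,b:(a>6)&(l>12))
do("lid",(90,115,150,160),.098,lambda l,a,b:(l<45))
E
python3 f1.py
```

```text
board ctr [ 0.6723 -0.0072] sides [0.12   0.1994 0.1214 0.2019] angs [179.17, 88.81, 177.97, 89.19]
tray ctr [ 0.4411 -0.0025] sides [0.1186 0.1946 0.1188 0.1948] angs [170.97, 80.66, 170.88, 80.73]
platform ctr [ 0.6404 -0.2514] sides [0.0936 0.1971 0.0957 0.1999] angs [177.0, 86.47, 175.33, 87.07]
scale all ctr [ 0.6273 -0.2503] sides [0.1275 0.2081 0.13   0.2029] angs [175.87, 86.28, 178.2, 86.94]
mat ctr [ 0.432 -0.312] sides [0.0907 0.2065 0.2002 0.2504] angs [2.08, 80.66, 170.7, 107.07]
case ctr [0.6394 0.2474] sides [0.0216 0.1247 0.021  0.1255] angs [0.74, 83.29, 178.89, 83.06]
lid ctr [0.636  0.2472] sides [0.0795 0.1479 0.0781 0.1505] angs [0.65, 86.56, 178.85, 86.08]
```

```bash
cat > go.py <<'E'
import sys
from h import *
from scipy.spatial.transform import Rotation as Rn
def go(x,y,z,yaw=None):
    s=sensors.observe(); R=Rn.from_euler("xyz",s["tool_rot"]).as_matrix()
    d=np.array([x,y,z])-s["tool_pos"]; t=R.T@d
    cy=np.degrees(s["tool_rot"][2])
    tw=0 if yaw is None else -((yaw-cy+180)%360-180)
    print("t",round(s["time"],2),"pos",np.round(s["tool_pos"],4),"yaw",round(cy,2),"F",np.round(s["contact_force"],1),"op",round(float(s["opening"]),4))
    print("shift",np.round(t*1000,1),"mm twist",round(tw,2),"rows>=",np.ceil(max(np.linalg.norm(t)/.05,abs(tw)/8.59)))
if __name__=="__main__": go(*map(float,sys.argv[1:]))
E
python3 - <<'E'
from h import *
c=read_camera("wrist");E=np.array(c["extrinsics"]);print(-E[:3,:3].T@E[:3,3], "view dir",-E[2,:3])
E
python3 go.py 0.50 -0.28 0.30 -94
```

```text
[ 0.30746381 -0.43209528  0.3844502 ] view dir [-0.25663039 -0.13008167 -0.95771583]
t 0.55 pos [ 0.2377 -0.4681  0.2517] yaw -153.08 F [-0.4 -0.2  0.4] op 0.0919
shift [-319.1  -48.3  -49. ] mm twist -59.08 rows>= 7.0
```

Call:
send_rows --motion '[[[-0.04, -0.006, -0.006, -7], [-0.085, -0.013, -0.013, -15], [-0.13, -0.02, -0.02, -23], [-0.175, -0.027, -0.027, -31], [-0.22, -0.033, -0.034, -39], [-0.265, -0.04, -0.041, -47], [-0.3, -0.045, -0.046, -54], [-0.319, -0.048, -0.049, -59]]]'

```text
time: 1.35
tool_pos: [0.5021, -0.2779, 0.3001]
tool_rot: [-1.57, -0.0, -1.635]
contact_force: [-0.4, -0.3, 0.0]
opening: 0.0917
```

```bash
python3 - <<'E'
from h import *
import pickle
c=read_camera("wrist"); save("w1.png",c["frame"]); pickle.dump(c,open("w1.pkl","wb"))
E
python3 go.py 0.53 -0.0 0.30 -94
```

```text
t 1.4 pos [ 0.5034 -0.2769  0.3003] yaw -93.41 F [ 0.9  1.2 -0.7] op 0.0918
shift [-278.     0.5   10.1] mm twist 0.59 rows>= 6.0
```

View pics/w1.png

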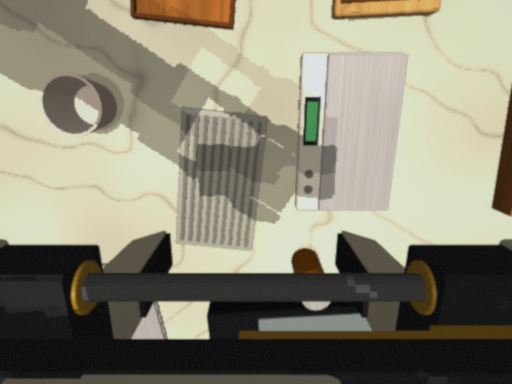

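Wrist view: the mat is at (222,178) with ribs running lengthwise, and the large scale at (352,132) with its strip on the left, which is world −x. Measuring both.

```bash
cat > f2.py <<'E'
from fit import *
import pickle
def do(c,name,box,z,fn,op=9,cl=13):
    b=cv2.GaussianBlur(c["frame"],(3,3),0).astype(np.float32)/255
    lab=cv2.cvtColor(b,cv2.COLOR_RGB2LAB); x0,y0,x1,y1=box
    l,a,bb=[up(lab[y0:y1,x0:x1,i]) for i in range(3)]
    rgb=up(b[y0:y1,x0:x1]); 
    m=fn(l,a,bb,rgb).astype(np.uint8)
    m=cv2.morphologyEx(m,cv2.MORPH_CLOSE,np.ones((cl,cl)))
    m=cv2.morphologyEx(m,cv2.MORPH_OPEN,np.ones((op,op)))
    save("k_"+name.replace(" ","")+".png",(m*255)[:,:,None].repeat(3,2))
    return fitrect(c,m,z,name,4,x0,y0)
if __name__=="__main__":
    c=pickle.load(open("w1.pkl","rb"))
    b=c["frame"].astype(float)
    lab=cv2.cvtColor((b/255).astype(np.float32),cv2.COLOR_RGB2LAB)
    for n,(u,v) in dict(mat=(205,220),matsh=(222,165),bg=(160,220),bgsh=(150,120),bgsh2=(285,140),plat=(360,120),strip=(313,70),strip2=(313,160)).items():
        print(n,np.round(lab[v-2:v+3,u-2:u+3].mean((0,1)),1), np.round(b[v-2:v+3,u-2:u+3].mean((0,1))))
    rb=lambda r:r[...,2]/r[...,0]   # blue/red ratio
    gr=lambda r:r[...,1]/r[...,0]
    do(c,"platform",(290,40,420,220),.022,lambda l,a,b,r:(gr(r)<.985)&(b<9)&(l>35),21)
    do(c,"mat",(165,95,280,260),.005,lambda l,a,b,r:(b<8.5)&(a>-4),21,25)
E
python3 f2.py
```

```text
mat [65.  -1.3  9.7] [163. 158. 141.]
matsh [35.9 -1.   5.4] [87. 85. 76.]
bg [86.8 -4.3 16.2] [222. 219. 187.]
bgsh [63.4 -1.6 13. ] [160. 154. 130.]
bgsh2 [51.5 -0.9 10.7] [129. 123. 105.]
plat [78.3  1.9  5.1] [202. 192. 184.]
strip [89.2 -1.5 -1.2] [220. 226. 227.]
strip2 [56.4 -0.3  9. ] [141. 135. 120.]
platform ctr [ 0.6426 -0.2505] sides [0.1008 0.1993 0.0946 0.1997] angs [176.51, 86.26, 176.33, 84.47]
mat ctr [ 0.4545 -0.3035] sides [0.1032 0.1957 0.1126 0.1756] angs [167.75, 78.51, 178.21, 81.06]
```

```bash
python3 - <<'E'
from h import *
import pickle
c=pickle.load(open("w1.pkl","rb"));f=c["frame"]
save("z1.png",cv2.resize(f[95:260,165:415],None,fx=3.2,fy=3.2,interpolation=cv2.INTER_CUBIC))
m=cv2.resize(f[98:258,170:280],None,fx=5,fy=3.7,interpolation=cv2.INTER_CUBIC); save("z2.png",m)
m=cv2.resize(f[45:220,290:415],None,fx=4,fy=3.4,interpolation=cv2.INTER_CUBIC); save("z3.png",m)
E
```

```text
(no output)
```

View pics/z2.png

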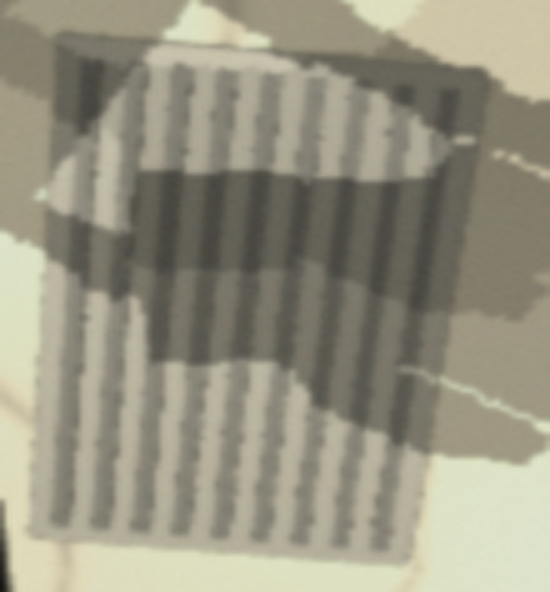

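View pics/z3.png

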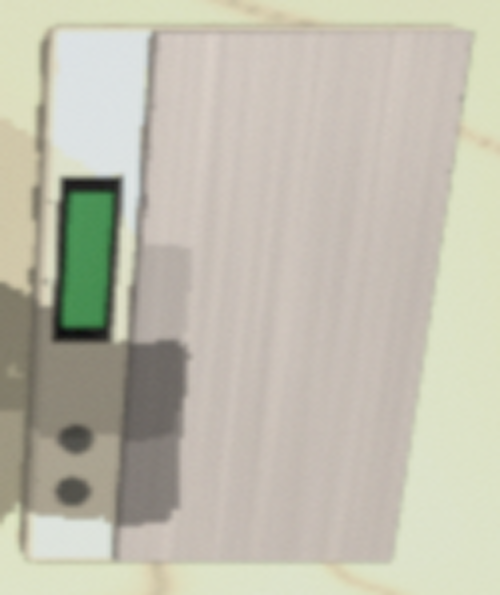

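```bash
cat > cor.py <<'E'
from h import *
def corners(c,pts,x0,y0,sx,sy,z,name):
    X=np.array([onz(c,(u+.5)/sx-.5+x0,(v+.5)/sy-.5+y0,z)[:2] for u,v in pts])
    TL,TR,BR,BL=X
    an=lambda d:round(float(np.degrees(np.arctan2(d[1],d[0]))),2)
    print(name,"ctr",np.round(X.mean(0),4),"W",np.round([np.linalg.norm(TR-TL),np.linalg.norm(BR-BL)],4),"L",np.round([np.linalg.norm(TL-BL),np.linalg.norm(TR-BR)],4),"len ang",an(TL-BL),an(TR-BR),"wid ang",an(TR-TL),an(BR-BL))
E
python3 - <<'E'
from cor import *
import pickle
c=pickle.load(open("w1.pkl","rb"))
corners(c,[(58,32),(488,70),(410,563),(30,537)],170,98,5,3.7,.005,"mat")
corners(c,[(155,30),(474,32),(392,561),(114,561)],290,45,4,3.4,.022,"plat")
E
```

```text
mat ctr [ 0.4516 -0.305 ] W [0.1146 0.1149] L [0.1984 0.1968] len ang 80.08 80.16 wid ang -10.27 -9.5
plat ctr [ 0.6438 -0.251 ] W [0.0968 0.0972] L [0.2003 0.1997] len ang 86.2 86.29 wid ang -4.06 -3.69
```

Call:
send_rows --motion '[[[-0.04, 0, 0.002, 0], [-0.085, 0, 0.004, 0], [-0.13, 0, 0.005, 0], [-0.175, 0, 0.006, 0], [-0.22, 0, 0.008, 0], [-0.255, 0, 0.009, 0.5], [-0.278, 0, 0.01, 0.6]]]'

```text
time: 2.1
tool_pos: [0.5296, 0.0021, 0.3006]
tool_rot: [-1.568, 0.001, -1.64]
contact_force: [0.0, 0.1, -0.0]
opening: 0.0916
```

```bash
python3 - <<'E'
from h import *
import pickle
c=read_camera("wrist"); save("w2.png",c["frame"]); pickle.dump(c,open("w2.pkl","wb"))
E
python3 go.py 0.60 0.247 0.30 -94
```

```text
t 2.15 pos [0.5297 0.0044 0.3006] yaw -93.91 F [-1.4  1.6 -0.6] op 0.0916
shift [-246.8    1.4   53.6] mm twist 0.09 rows>= 6.0
```

View pics/w2.png

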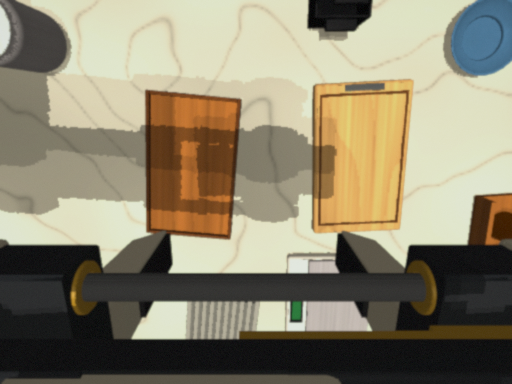

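Wrist view: the tray is at (193,165) with a thin darker rim, the board at (362,155) with its groove. Taking their corners from crops.

```bash
python3 - <<'E'
from h import *
import pickle
f=pickle.load(open("w2.pkl","rb"))["frame"]
save("y1.png",cv2.resize(f[80:245,135:250],None,fx=5,fy=3.6,interpolation=cv2.INTER_CUBIC))
save("y2.png",cv2.resize(f[75:240,305:420],None,fx=5,fy=3.6,interpolation=cv2.INTER_CUBIC))
E
```

```text
(no output)
```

View pics/y1.png

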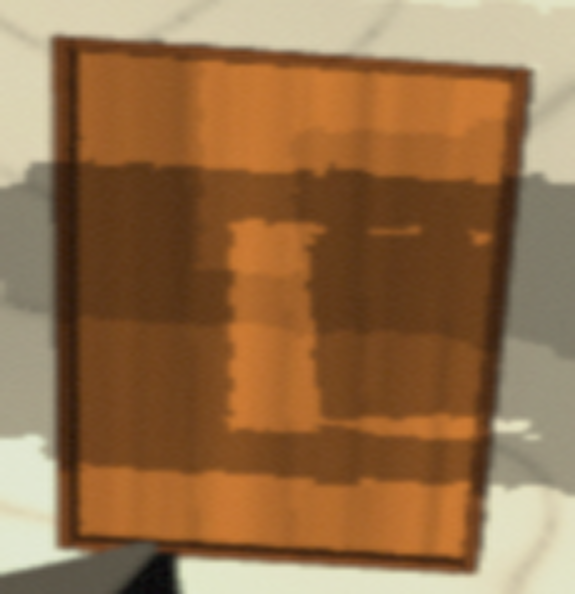

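View pics/y2.png

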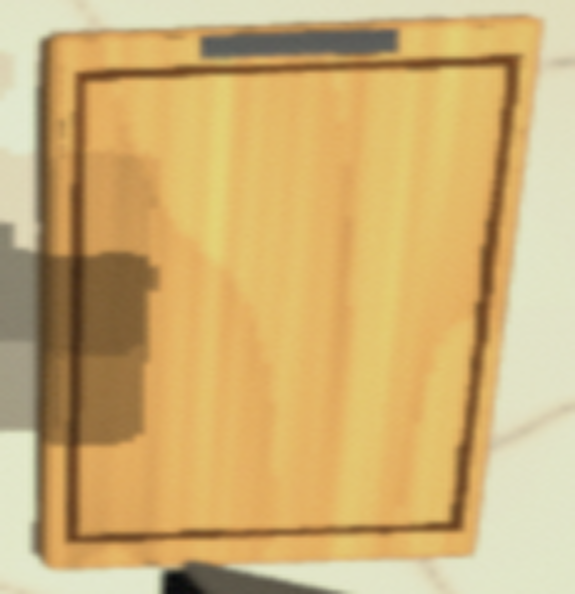

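Call:
send_rows --motion '[[[-0.035, 0, 0.008, 0], [-0.075, 0, 0.016, 0], [-0.12, 0, 0.026, 0], [-0.165, 0, 0.036, 0], [-0.205, 0, 0.045, 0], [-0.235, 0, 0.051, 0], [-0.247, 0, 0.054, 0], [-0.247, 0, 0.054, 0]]]'

```text
time: 2.95
tool_pos: [0.6006, 0.2476, 0.3007]
tool_rot: [-1.569, 0.002, -1.638]
contact_force: [-0.3, -0.5, 0.3]
opening: 0.0922
```

```bash
python3 - <<'E'
from h import *
import pickle
c=read_camera("wrist"); save("w3.png",c["frame"]); pickle.dump(c,open("w3.pkl","wb"))
E
python3 go.py 0.637 0.247 0.25 -94
```

```text
t 3.0 pos [0.6005 0.2464 0.3009] yaw -93.92 F [-0.3 -0.9 -0.4] op 0.0916
shift [-3.  51.  36.3] mm twist 0.08 rows>= 2.0
```

View pics/w3.png

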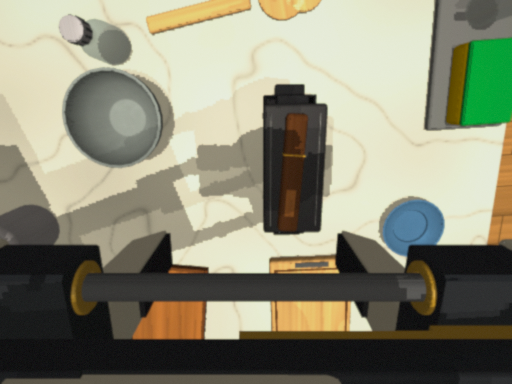

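The stack is at (293,165), with the case on the lid at (292,172), and the cruet at (95,40) and bowl at (113,117) well clear.

```bash
python3 - <<'E'
from cor import *
import pickle
c=pickle.load(open("w2.pkl","rb"))
corners(c,[(55,38),(528,70),(474,572),(60,546)],135,80,5,3.6,.012,"tray")
corners(c,[(50,37),(543,17),(474,555),(46,568)],305,75,5,3.6,.018,"board")
f=pickle.load(open("w3.pkl","rb"))["frame"]
f=np.clip((f/255.)**.6*255,0,255).astype(np.uint8)
save("x1.png",cv2.resize(f[80:240,255:335],None,fx=7,fy=3.7,interpolation=cv2.INTER_CUBIC))
E
```

```text
tray ctr [ 0.4433 -0.0006] W [0.1217 0.1214] L [0.1964 0.1971] len ang 80.76 80.67 wid ang -9.13 -9.48
board ctr [ 0.6742 -0.0047] W [0.1236 0.1232] L [0.2012 0.2023] len ang 88.9 88.8 wid ang -0.94 -1.43
```

View pics/x1.png

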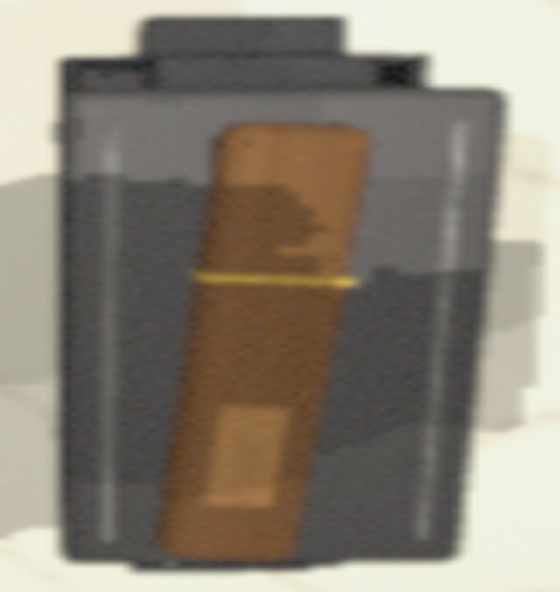

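```bash
python3 - <<'E'
from cor import *
import pickle
c=pickle.load(open("w3.pkl","rb"))
corners(c,[(219,123),(371,125),(293,558),(160,555)],255,80,7,3.7,.112,"case")
corners(c,[(68,90),(503,90),(455,562),(68,560)],255,80,7,3.7,.098,"lid")
E
```

```text
case ctr [0.6418 0.2512] W [0.0217 0.0212] L [0.1259 0.1264] len ang 83.57 83.35 wid ang -5.24 -6.52
lid ctr [0.6457 0.2517] W [0.0643 0.0645] L [0.1419 0.1426] len ang 86.71 86.77 wid ang -3.86 -4.49
```

```bash
python3 go.py 0.6415 0.2505 0.126 -96.5
```

```text
t 3.0 pos [0.6005 0.2464 0.3009] yaw -93.92 F [-0.3 -0.9 -0.4] op 0.0916
shift [ -6.6 175.   40.4] mm twist 2.58 rows>= 4.0
```

Call:
send_rows --motion '[[[-0.004, 0.03, 0.02, 1.3], [-0.0066, 0.07, 0.04, 2.6], [-0.0066, 0.105, 0.0404, 2.6], [-0.0066, 0.14, 0.0404, 2.6], [-0.0066, 0.16, 0.0404, 2.6], [-0.0066, 0.172, 0.0404, 2.6], [-0.0066, 0.175, 0.0404, 2.6], [-0.0066, 0.175, 0.0404, 2.6]]]' --gripper 0.6 --grip_force 15

```text
time: 3.8
tool_pos: [0.642, 0.2497, 0.1269]
tool_rot: [-1.568, 0.002, -1.686]
contact_force: [-0.6, 0.4, 0.5]
opening: 0.055
```

```bash
python3 go.py 0.6415 0.2505 0.125 -96.5; python3 - <<'E'
from h import *
c=read_camera("wrist"); save("w4.png",c["frame"])
E
```

```text
t 3.8 pos [0.642  0.2497 0.1269] yaw -96.58 F [-0.6  0.4  0.5] op 0.055
shift [-0.8  1.9 -0.6] mm twist -0.08 rows>= 1.0
```

View pics/w4.png

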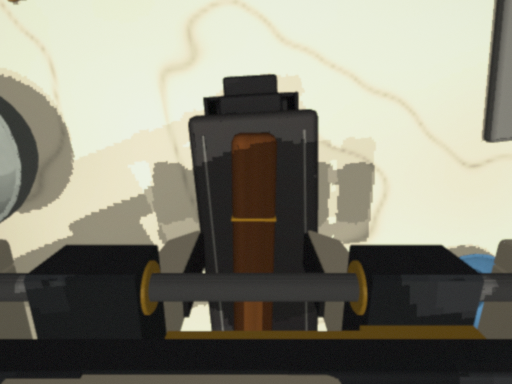

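Case (column 254) sits midway between the fingers (150 and 358). Close on it.

Call:
send_rows --motion '[[[-0.0008, 0.0015, -0.0006, 0], [-0.0008, 0.0015, -0.0006, 0], [-0.0008, 0.0015, -0.0006, 0], [-0.0008, 0.0015, -0.0006, 0], [-0.0008, 0.0015, -0.0006, 0], [-0.0008, 0.0015, -0.0006, 0]]]' --gripper 0

```text
time: 4.45
tool_pos: [0.6418, 0.251, 0.1263]
tool_rot: [-1.567, 0.003, -1.685]
contact_force: [0.2, -0.2, 1.4]
opening: 0.0221
```

```bash
python3 go.py 0.6415 0.2505 0.20 -96.5
```

```text
t 4.45 pos [0.6418 0.251  0.1263] yaw -96.55 F [ 0.2 -0.2  1.4] op 0.0221
shift [  0.3 -73.7   0. ] mm twist -0.05 rows>= 2.0
```

Call:
send_rows --motion '[[[0, -0.01, 0, 0], [0, -0.035, 0, 0], [0, -0.06, 0, 0], [0, -0.074, 0, 0]]]'

```text
time: 4.85
tool_pos: [0.6422, 0.2511, 0.2033]
tool_rot: [-1.563, 0.004, -1.685]
contact_force: [0.2, 0.6, 0.2]
opening: 0.022
```

```bash
python3 go.py 0.4433 -0.0006 0.10 -99.3
```

```text
t 4.85 pos [0.6422 0.2511 0.2033] yaw -96.54 F [0.2 0.6 0.2] op 0.022
shift [ 273.1  100.9 -169.7] mm twist 2.76 rows>= 7.0
```

Call:
send_rows --motion '[[[0.035, 0, -0.022, 0.5], [0.075, 0.002, -0.047, 1], [0.115, 0.005, -0.072, 1.5], [0.155, 0.01, -0.096, 2], [0.195, 0.02, -0.121, 2.5], [0.23, 0.035, -0.143, 2.8], [0.258, 0.06, -0.16, 2.8], [0.273, 0.085, -0.17, 2.8]]]'

```text
time: 5.65
tool_pos: [0.4416, -0.0021, 0.1159]
tool_rot: [-1.562, 0.004, -1.735]
contact_force: [0.8, -0.9, -0.6]
opening: 0.0219
```

```bash
python3 go.py 0.4433 -0.0006 0.034 -99.3
```

```text
t 5.65 pos [ 0.4416 -0.0021  0.1159] yaw -99.43 F [ 0.8 -0.9 -0.6] op 0.0219
shift [-1.4 81.9  0.8] mm twist -0.13 rows>= 2.0
```

Call:
send_rows --motion '[[[-0.001, 0.02, 0.001, 0], [-0.0014, 0.045, 0.001, 0], [-0.0014, 0.063, 0.001, 0], [-0.0014, 0.073, 0.001, 0], [-0.0014, 0.078, 0.001, 0], [-0.0014, 0.0805, 0.001, 0], [-0.0014, 0.0815, 0.001, 0], [-0.0014, 0.0815, 0.001, 0]]]'

```text
time: 6.45
tool_pos: [0.4439, -0.0007, 0.0349]
tool_rot: [-1.561, 0.004, -1.735]
contact_force: [-0.2, 0.2, -0.8]
opening: 0.0218
```

```bash
python3 go.py 0.4433 -0.0006 0.033 -99.3;python3 - <<'E'
from h import *
c=read_camera("wrist"); save("w5.png",c["frame"])
E
```

```text
t 6.45 pos [ 0.4439 -0.0007  0.0349] yaw -99.42 F [-0.2  0.2 -0.8] op 0.0218
shift [ 0.1  1.9 -0.6] mm twist -0.12 rows>= 1.0
```

View pics/w5.png

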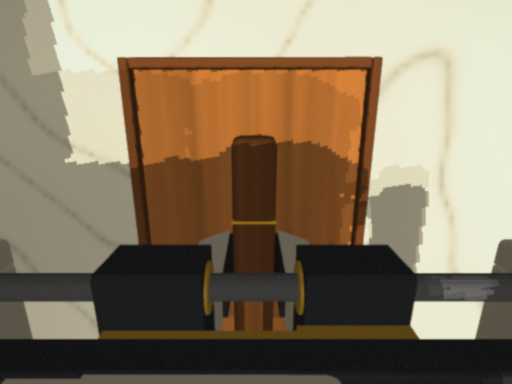

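Call:
send_rows --motion '[[[0, 0.0005, -0.0004, 0], [0, 0.001, -0.0006, 0], [0, 0.0015, -0.0006, 0], [0, 0.002, -0.0006, 0], [0, 0.002, -0.0006, 0]]]'

```text
time: 7.0
tool_pos: [0.4434, -0.0005, 0.0332]
tool_rot: [-1.561, 0.004, -1.735]
contact_force: [-1.1, 1.0, 4.5]
opening: 0.0221
```

Call:
send_rows --motion '[[[0, 0, 0, 0], [0, 0, 0, 0], [0, 0, 0, 0], [0, -0.02, 0, 0], [0, -0.06, 0, 0], [0, -0.11, 0, 0], [0, -0.16, 0, 0], [0, -0.2, 0, 0]]]' --gripper 0.5

```text
time: 7.8
tool_pos: [0.4414, -0.0011, 0.2361]
tool_rot: [-1.559, 0.004, -1.735]
contact_force: [1.0, 0.3, -0.4]
opening: 0.046
```

```bash
python3 - <<'E'
from h import *
import pickle
c=read_camera("wrist"); save("w6.png",c["frame"]);pickle.dump(c,open("w6.pkl","wb"))
f=np.clip((c["frame"]/255.)**.6*255,0,255).astype(np.uint8)
save("w6z.png",cv2.resize(f[:235,120:400],None,fx=2.5,fy=2.5,interpolation=cv2.INTER_CUBIC))
E
python3 go.py 0.645 0.2515 0.2 -93.3
```

```text
t 7.85 pos [ 0.4441 -0.0014  0.2417] yaw -99.4 F [ 2.8 -0.5  5.4] op 0.046
shift [-282.2   46.2  155.9] mm twist -6.1 rows>= 7.0
```

View pics/w6z.png

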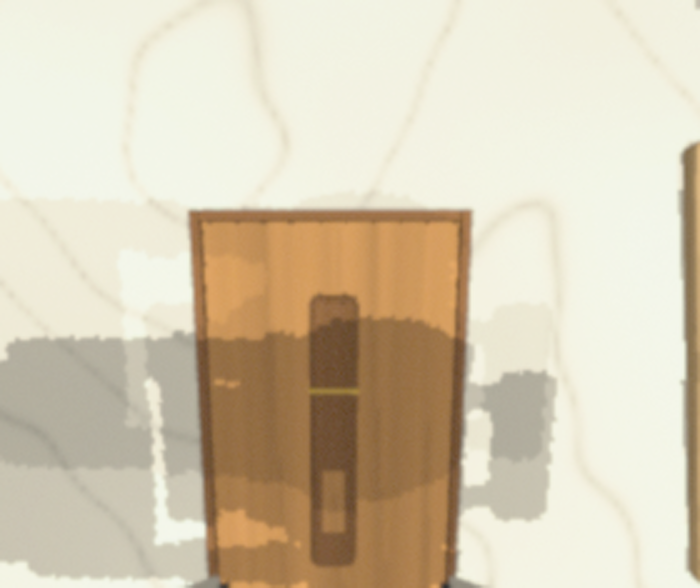

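Case is in the tray, centred across it: case columns 310–358, tray 197–467. Back to the stack for the lid.

Call:
send_rows --motion '[[[-0.035, 0, 0.019, -0.8], [-0.08, 0.005, 0.044, -1.8], [-0.12, 0.012, 0.066, -2.8], [-0.165, 0.02, 0.091, -3.8], [-0.21, 0.03, 0.116, -4.7], [-0.25, 0.04, 0.138, -5.5], [-0.275, 0.046, 0.152, -6.1], [-0.282, 0.046, 0.156, -6.1]]]' --gripper 1

```text
time: 8.65
tool_pos: [0.6453, 0.2539, 0.197]
tool_rot: [-1.552, 0.001, -1.626]
contact_force: [0.2, -0.0, -0.6]
opening: 0.0922
```

```bash
python3 - <<'E'
from h import *
import pickle
c=read_camera("wrist"); save("w7.png",c["frame"]);pickle.dump(c,open("w7.pkl","wb"))
f=np.clip((c["frame"]/255.)**.6*255,0,255).astype(np.uint8)
save("w7z.png",cv2.resize(f[:290,130:390],None,fx=2.06,fy=2.06,interpolation=cv2.INTER_CUBIC))
E
python3 go.py 0.645 0.2515 0.112 -93.3
```

```text
t 8.7 pos [0.6454 0.2533 0.1978] yaw -93.19 F [-1.5 -0.3 -0.1] op 0.0919
shift [ 2.  85.8 -2. ] mm twist 0.11 rows>= 2.0
```

View pics/w7z.png

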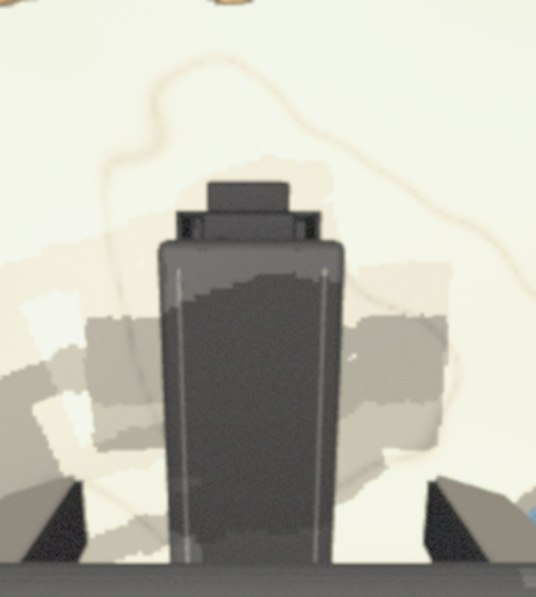

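Call:
send_rows --motion '[[[0.002, 0.025, -0.002, 0], [0.002, 0.055, -0.002, 0], [0.002, 0.075, -0.002, 0], [0.002, 0.083, -0.002, 0], [0.002, 0.0858, -0.002, 0], [0.002, 0.0858, -0.002, 0]]]'

```text
time: 9.3
tool_pos: [0.6453, 0.2511, 0.113]
tool_rot: [-1.55, 0.002, -1.627]
contact_force: [0.4, 0.1, 0.4]
opening: 0.0921
```

Call:
send_rows --motion '[[[0, 0, 0, 0], [0, 0, 0, 0], [0, 0, 0, 0], [0, 0, 0, 0]]]' --gripper 0

```text
time: 9.7
tool_pos: [0.6455, 0.2512, 0.1137]
tool_rot: [-1.549, 0.002, -1.627]
contact_force: [-0.5, -0.0, 1.6]
opening: 0.0676
```

```bash
python3 go.py 0.645 0.2515 0.2 -93.3; python3 - <<'E'
from h import *
c=read_camera("wrist"); save("w8.png",c["frame"])
E
```

```text
t 9.7 pos [0.6455 0.2512 0.1137] yaw -93.22 F [-0.5 -0.   1.6] op 0.0676
shift [ -0.5 -86.3   1.4] mm twist 0.08 rows>= 2.0
```

View pics/w8.png

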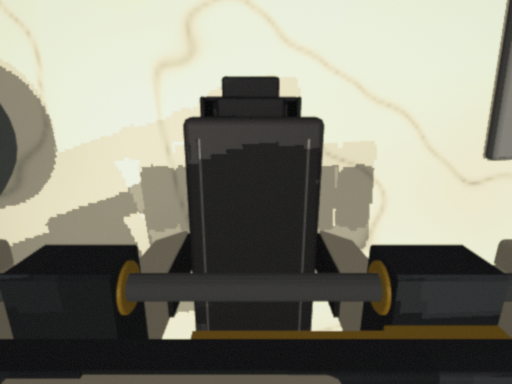

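Call:
send_rows --motion '[[[0, -0.008, 0, 0], [0, -0.025, 0, 0], [0, -0.05, 0, 0], [0, -0.075, 0, 0], [0, -0.086, 0.001, 0], [0, -0.086, 0.001, 0]]]'

```text
time: 10.35
tool_pos: [0.6455, 0.2513, 0.2018]
tool_rot: [-1.545, 0.003, -1.627]
contact_force: [-0.2, 0.5, -0.9]
opening: 0.0679
```

```bash
python3 go.py 0.4516 -0.305 0.12 -99.9
```

```text
t 10.35 pos [0.6455 0.2513 0.2018] yaw -93.22 F [-0.2  0.5 -0.9] op 0.0679
shift [ 566.5   75.9 -164.4] mm twist 6.68 rows>= 12.0
```

Call:
send_rows --motion '[[[0.03, 0, -0.009, 0.4], [0.072, 0, -0.021, 0.9], [0.115, 0, -0.033, 1.4], [0.158, 0, -0.046, 1.9], [0.2, 0, -0.058, 2.4], [0.243, 0.002, -0.07, 3], [0.285, 0.004, -0.083, 3.5], [0.325, 0.006, -0.094, 4]]]'

```text
time: 11.15
tool_pos: [0.5318, -0.0693, 0.1909]
tool_rot: [-1.548, 0.005, -1.697]
contact_force: [0.4, -0.2, -0.5]
opening: 0.068
```

```bash
python3 go.py 0.4516 -0.305 0.07 -99.9
```

```text
t 11.15 pos [ 0.5318 -0.0693  0.1909] yaw -97.25 F [ 0.4 -0.2 -0.5] op 0.068
shift [244.5 118.5 -52.6] mm twist 2.65 rows>= 6.0
```

Call:
send_rows --motion '[[[0.04, 0.004, -0.009, 0.5], [0.083, 0.012, -0.018, 1], [0.125, 0.025, -0.027, 1.5], [0.165, 0.045, -0.036, 2], [0.2, 0.068, -0.044, 2.4], [0.228, 0.09, -0.049, 2.65], [0.243, 0.108, -0.052, 2.65], [0.2445, 0.1175, -0.0526, 2.65]]]'

```text
time: 11.95
tool_pos: [0.4498, -0.3057, 0.0682]
tool_rot: [-1.552, 0.008, -1.746]
contact_force: [-0.3, -0.4, -0.2]
opening: 0.0679
```

```bash
python3 go.py 0.4516 -0.305 0.040 -99.9;  python3 - <<'E'
from h import *
c=read_camera("wrist"); f=np.clip((c["frame"]/255.)**.6*255,0,255).astype(np.uint8);save("w9.png",f)
E
```

```text
t 11.95 pos [ 0.4498 -0.3057  0.0682] yaw -100.05 F [-0.3 -0.4 -0.2] op 0.0679
shift [-0.8 28.2  1.2] mm twist -0.15 rows>= 1.0
```

View pics/w9.png

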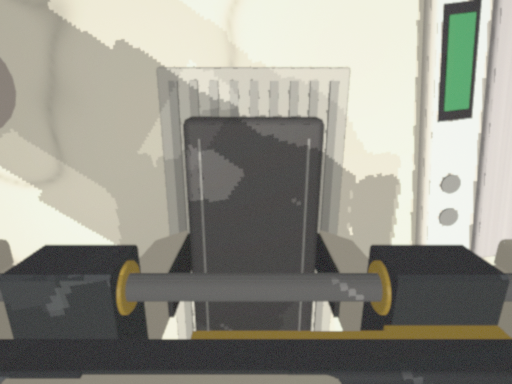

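Mat spans 158–350 and lid 184–324, so both are centred at 254. Lowering.

Call:
send_rows --motion '[[[-0.0008, 0.01, 0.001, 0], [-0.0008, 0.019, 0.001, 0], [-0.0008, 0.024, 0.001, 0], [-0.0008, 0.027, 0.001, 0], [-0.0008, 0.028, 0.001, 0], [-0.0008, 0.0285, 0.001, 0], [-0.0008, 0.029, 0.001, 0], [-0.0008, 0.0295, 0.001, 0]]]'

```text
time: 12.8
tool_pos: [0.4516, -0.3038, 0.0387]
tool_rot: [-1.552, 0.009, -1.746]
contact_force: [-1.1, 1.7, 6.7]
opening: 0.068
```

Call:
send_rows --motion '[[[0, 0, 0, 0], [0, 0, 0, 0], [0, 0, 0, 0], [0, -0.02, 0, 0], [0, -0.06, 0, 0], [0, -0.11, 0, 0], [0, -0.16, 0, 0], [0, -0.2, 0, 0]]]' --gripper 1

```text
time: 13.6
tool_pos: [0.4478, -0.305, 0.2417]
tool_rot: [-1.55, 0.008, -1.745]
contact_force: [0.9, -0.6, 0.5]
opening: 0.0917
```

```bash
python3 - <<'E'
from h import *
import pickle
c=read_camera("wrist"); pickle.dump(c,open("w10.pkl","wb"))
f=np.clip((c["frame"]/255.)**.6*255,0,255).astype(np.uint8)
save("w10z.png",cv2.resize(f[:290,130:390],None,fx=2.06,fy=2.06,interpolation=cv2.INTER_CUBIC))
c=read_camera("top"); f=np.clip((c["frame"]/255.)**.6*255,0,255).astype(np.uint8)
save("t10.png",cv2.resize(f[95:245,85:365],None,fx=2.85,fy=2.85,interpolation=cv2.INTER_CUBIC))
E
python3 go.py 0.645 0.252 0.2 -93.3
```

```text
t 13.7 pos [ 0.4496 -0.3066  0.2448] yaw -100.01 F [1.1 0.  0.1] op 0.0919
shift [-584.   49.   94.] mm twist -6.71 rows>= 12.0
```

View pics/w10z.png

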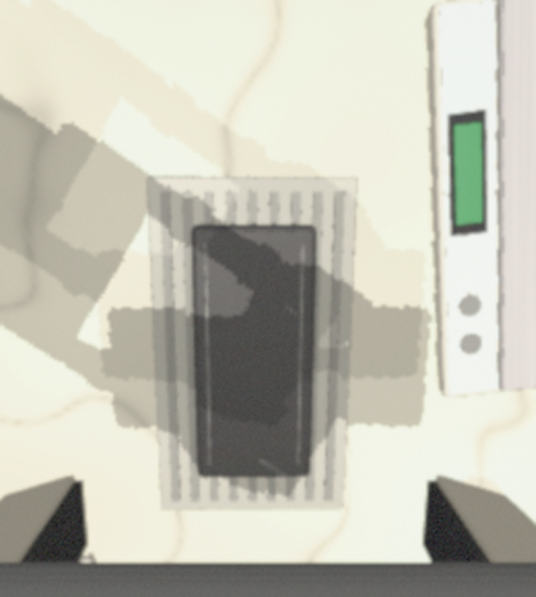

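View pics/t10.png

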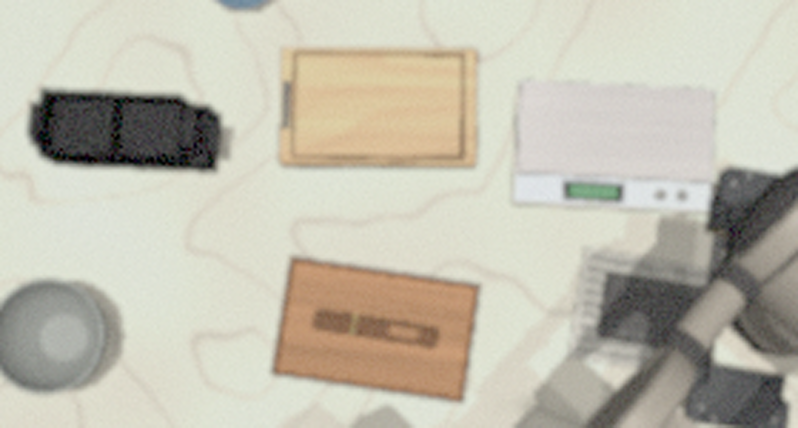

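```bash
python3 - <<'E'
from cor import *
import pickle
c=pickle.load(open("w10.pkl","rb"))
corners(c,[(194,226),(316,226),(308,477),(200,477)],130,0,2.06,2.06,.0225,"lid")
corners(c,[(147,178),(358,178),(344,510),(161,510)],130,0,2.06,2.06,.005,"mat")
E
```

```text
lid ctr [ 0.4526 -0.3039] W [0.0647 0.0641] L [0.1431 0.1436] len ang 79.87 79.61 wid ang -10.04 -10.51
mat ctr [ 0.4515 -0.3062] W [0.1151 0.1157] L [0.1975 0.1988] len ang 79.83 80.0 wid ang -9.96 -10.58
```

Call:
send_rows --motion '[[[-0.035, 0, 0.006, -0.4], [-0.08, 0, 0.013, -0.9], [-0.125, 0, 0.02, -1.4], [-0.17, 0, 0.027, -1.9], [-0.215, 0, 0.035, -2.4], [-0.26, 0, 0.042, -3], [-0.305, 0, 0.049, -3.5], [-0.34, 0, 0.055, -4]]]'

```text
time: 14.5
tool_pos: [0.5628, 0.0212, 0.2462]
tool_rot: [-1.544, 0.001, -1.674]
contact_force: [0.5, -0.3, 0.2]
opening: 0.0918
```

```bash
python3 go.py 0.64 0.252 0.2 -93.3
```

```text
t 14.5 pos [0.5628 0.0212 0.2462] yaw -95.92 F [ 0.5 -0.3  0.2] op 0.0918
shift [-237.5   47.8   51.7] mm twist -2.62 rows>= 5.0
```

Lid is within about 2 mm and 0.3° of the mat's centre. On to the stack for the shallow tier.

Call:
send_rows --motion '[[[-0.04, 0.004, 0.009, -0.5], [-0.085, 0.012, 0.018, -1], [-0.13, 0.022, 0.028, -1.5], [-0.17, 0.032, 0.037, -2], [-0.205, 0.04, 0.045, -2.4], [-0.23, 0.046, 0.05, -2.6], [-0.2375, 0.048, 0.0517, -2.6], [-0.2375, 0.048, 0.0517, -2.6]]]'

```text
time: 15.3
tool_pos: [0.6395, 0.2525, 0.1981]
tool_rot: [-1.546, -0.001, -1.627]
contact_force: [-0.5, 0.2, -0.0]
opening: 0.0917
```

```bash
python3 - <<'E'
from h import *
import pickle
c=read_camera("wrist"); pickle.dump(c,open("w11.pkl","wb"))
f=np.clip((c["frame"]/255.)**.5*255,0,255).astype(np.uint8)
save("w11z.png",cv2.resize(f[:290,130:390],None,fx=2.06,fy=2.06,interpolation=cv2.INTER_CUBIC))
E
python3 go.py 0.645 0.252 0.085 -93.3
```

```text
t 15.35 pos [0.6396 0.2515 0.1989] yaw -93.31 F [ 0.9  0.2 -0.1] op 0.0917
shift [ -1.  114.    2.4] mm twist -0.01 rows>= 3.0
```

View pics/w11z.png

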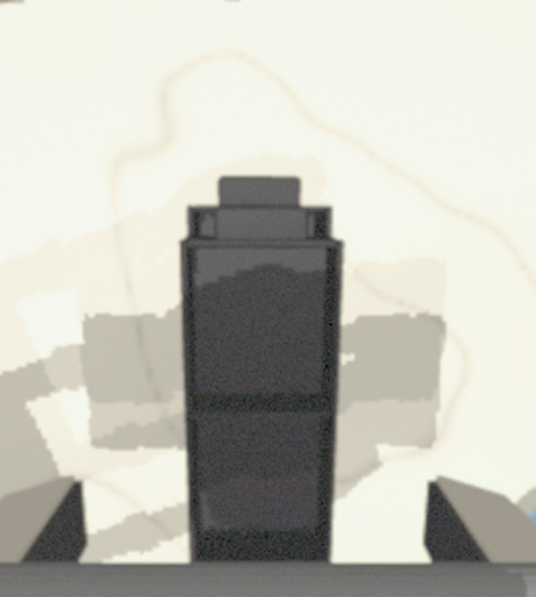

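```bash
python3 - <<'E'
from h import *
import pickle
c=pickle.load(open("w11.pkl","rb"))
P=lambda u,v,z: onz(c,(u+.5)/2.06-.5+130,(v+.5)/2.06-.5,z)[:2]
a=np.radians(86.7); L=np.array([np.cos(a),np.sin(a)])
m=(P(181,241,.086)+P(342,241,.086))/2; print("side ctr from rim",m-.07*L)
m=(P(219,207,.080)+P(305,207,.080))/2; print("side from tab",m-.082*L)
m=(P(219,178,.044)+P(300,178,.044))/2; print("rice ctr from tab",m-.097*L)
m=(P(188,207,.05)+P(332,207,.05))/2; print("rice ctr from rim",m-.085*L)
print(P(262,403,.086),P(262,403,.08))
d=P(332,207,.05)-P(188,207,.05); print(np.degrees(np.arctan2(d[1],d[0])),np.linalg.norm(d))
E
```

```text
side ctr from rim [0.64499538 0.25065434]
side from tab [0.64528311 0.25072048]
rice ctr from tab [0.64527149 0.24767824]
rice ctr from rim [0.64539559 0.24792049]
[0.64577427 0.25796307] [0.64589009 0.25616397]
-3.2406074621344083 0.060356777140988034
```

Call:
send_rows --motion '[[[0, 0.03, 0.0024, 0], [0, 0.065, 0.0024, 0], [0, 0.092, 0.0024, 0], [0, 0.108, 0.0024, 0], [0, 0.113, 0.0024, 0], [0, 0.114, 0.0024, 0], [0, 0.114, 0.0024, 0]]]'

```text
time: 16.05
tool_pos: [0.6457, 0.2504, 0.0865]
tool_rot: [-1.543, -0.001, -1.629]
contact_force: [0.8, -0.4, -0.3]
opening: 0.092
```

Call:
send_rows --motion '[[[0, 0, 0, 0], [0, 0, 0, 0], [0, 0, 0, 0], [0, 0, 0, 0], [0, 0, 0, 0]]]' --gripper 0

```text
time: 16.55
tool_pos: [0.6457, 0.2505, 0.0868]
tool_rot: [-1.543, -0.001, -1.629]
contact_force: [-0.7, -0.5, 2.5]
opening: 0.0617
```

```bash
python3 go.py 0.645 0.2515 0.185 -93.3
```

```text
t 16.55 pos [0.6457 0.2505 0.0868] yaw -93.35 F [-0.7 -0.5  2.5] op 0.0617
shift [ -0.9 -98.2   2. ] mm twist -0.05 rows>= 2.0
```

Call:
send_rows --motion '[[[0, -0.006, 0, 0], [0, -0.02, 0, 0], [0, -0.045, 0, 0], [0, -0.07, 0, 0], [0.01, -0.085, 0, 0], [0.03, -0.088, 0, 0], [0.06, -0.088, 0.001, -0.3], [0.09, -0.088, 0.003, -0.6]]]'

```text
time: 17.35
tool_pos: [0.64, 0.1583, 0.1741]
tool_rot: [-1.544, -0.002, -1.618]
contact_force: [0.8, 0.3, -1.2]
opening: 0.0621
```

```bash
python3 go.py 0.6742 -0.0045 0.09 -91.1;  python3 - <<'E'
from h import *
c=read_camera("wrist"); f=np.clip((c["frame"]/255.)**.6*255,0,255).astype(np.uint8);save("w12.png",f)
E
```

```text
t 17.35 pos [0.64   0.1583 0.1741] yaw -92.73 F [ 0.8  0.3 -1.2] op 0.0621
shift [160.9  85.5  39.7] mm twist -1.63 rows>= 4.0
```

View pics/w12.png

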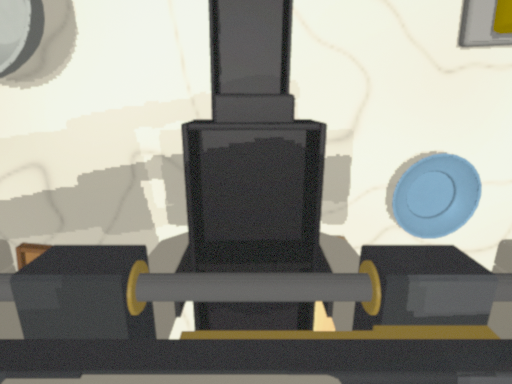

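The shallow tier is held at (253,220) and the rice tier stayed behind (250,45). Continue over the board.

Call:
send_rows --motion '[[[0.035, 0, 0.01, -0.5], [0.075, 0.003, 0.02, -1], [0.112, 0.015, 0.029, -1.4], [0.14, 0.035, 0.036, -1.6], [0.155, 0.058, 0.039, -1.6], [0.161, 0.075, 0.0397, -1.6], [0.161, 0.085, 0.0397, -1.6], [0.161, 0.0855, 0.0397, -1.6]]]'

```text
time: 18.2
tool_pos: [0.6726, -0.0108, 0.0882]
tool_rot: [-1.549, -0.005, -1.595]
contact_force: [-0.6, 0.5, -0.2]
opening: 0.0625
```

```bash
python3 go.py 0.6742 -0.0045 0.06 -91.1;  python3 - <<'E'
from h import *
c=read_camera("wrist"); f=np.clip((c["frame"]/255.)**.6*255,0,255).astype(np.uint8);save("w13.png",f)
E
```

```text
t 18.2 pos [ 0.6726 -0.0108  0.0882] yaw -91.37 F [-0.6  0.5 -0.2] op 0.0625
shift [-6.5 28.2  0.9] mm twist -0.27 rows>= 1.0
```

View pics/w13.png

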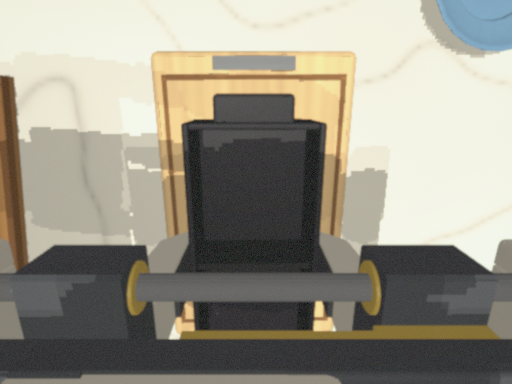

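Call:
send_rows --motion '[[[-0.003, 0.008, 0.001, -0.2], [-0.0065, 0.017, 0.001, -0.2], [-0.0065, 0.023, 0.001, -0.2], [-0.0065, 0.0265, 0.001, -0.2], [-0.0065, 0.028, 0.001, -0.2], [-0.0065, 0.0287, 0.001, -0.2], [-0.0065, 0.0294, 0.001, -0.2], [-0.0065, 0.03, 0.001, -0.2]]]'

```text
time: 19.05
tool_pos: [0.6754, -0.0041, 0.0598]
tool_rot: [-1.546, -0.005, -1.591]
contact_force: [-0.1, -0.7, -1.4]
opening: 0.0623
```

```bash
python3 go.py 0.6742 -0.0045 0.0585 -91.1
```

```text
t 19.05 pos [ 0.6754 -0.0041  0.0598] yaw -91.14 F [-0.1 -0.7 -1.4] op 0.0623
shift [ 0.4  1.3 -1.2] mm twist -0.04 rows>= 1.0
```

Call:
send_rows --motion '[[[0, 0.001, -0.001, 0], [0, 0.0015, -0.001, 0], [0, 0.002, -0.001, 0], [0, 0.0025, -0.001, 0], [0, 0.0025, -0.001, 0]]]'

```text
time: 19.55
tool_pos: [0.6745, -0.0042, 0.0586]
tool_rot: [-1.546, -0.006, -1.591]
contact_force: [-4.0, -0.2, 7.2]
opening: 0.0619
```

Call:
send_rows --motion '[[[0, 0, 0, 0], [0, 0, 0, 0], [0, 0, 0, 0], [0, -0.02, 0, 0], [0, -0.06, 0, 0], [0, -0.11, 0, 0], [0, -0.145, 0, 0], [0, -0.16, 0, 0]]]' --gripper 1

```text
time: 20.35
tool_pos: [0.6719, -0.0033, 0.2233]
tool_rot: [-1.539, -0.006, -1.59]
contact_force: [-0.1, -0.5, 0.4]
opening: 0.0921
```

```bash
python3 - <<'E'
from h import *
import pickle
c=read_camera("wrist"); pickle.dump(c,open("w14.pkl","wb"))
f=np.clip((c["frame"]/255.)**.6*255,0,255).astype(np.uint8)
save("w14z.png",cv2.resize(f[:290,130:390],None,fx=2.06,fy=2.06,interpolation=cv2.INTER_CUBIC))
E
python3 go.py 0.645 0.2478 0.16 -93.3
```

```text
t 20.4 pos [ 0.6722 -0.0033  0.2244] yaw -91.13 F [ 0.7 -0.   1.5] op 0.0917
shift [-250.9   61.6  -34.2] mm twist 2.17 rows>= 6.0
```

View pics/w14z.png

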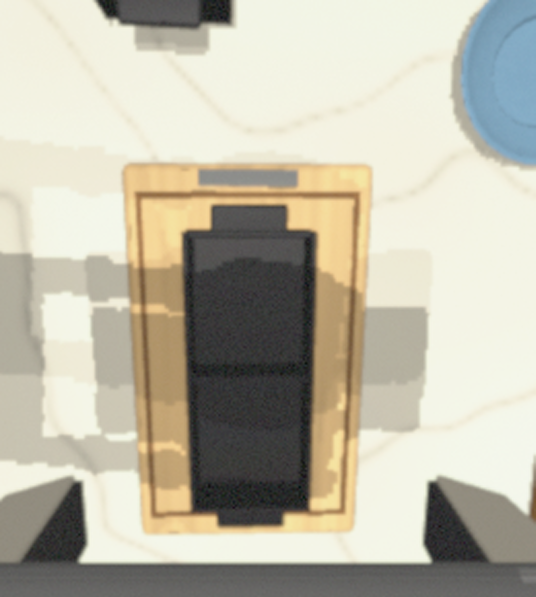

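```bash
python3 - <<'E'
from cor import *
import pickle
c=pickle.load(open("w14.pkl","rb"))
corners(c,[(183,232),(315,232),(307,511),(192,511)],130,0,2.06,2.06,.058,"side")
corners(c,[(122,165),(371,167),(354,532),(143,532)],130,0,2.06,2.06,.018,"board")
E
```

```text
side ctr [ 0.6749 -0.003 ] W [0.0593 0.0589] L [0.1376 0.1384] len ang 88.91 88.76 wid ang -1.19 -2.02
board ctr [ 0.6751 -0.0047] W [0.1232 0.1239] L [0.201  0.2023] len ang 88.89 89.08 wid ang -1.45 -2.09
```

Call:
send_rows --motion '[[[-0.035, 0, -0.005, 0.3], [-0.08, 0, -0.011, 0.7], [-0.125, 0.003, -0.017, 1.1], [-0.17, 0.015, -0.023, 1.5], [-0.21, 0.03, -0.028, 1.8], [-0.24, 0.05, -0.033, 2.1], [-0.251, 0.0616, -0.0342, 2.2], [-0.251, 0.0616, -0.0342, 2.2]]]'

```text
time: 21.2
tool_pos: [0.6434, 0.2488, 0.1567]
tool_rot: [-1.542, -0.007, -1.626]
contact_force: [-0.1, -0.1, 0.2]
opening: 0.0918
```

```bash
python3 - <<'E'
from h import *
import pickle
c=read_camera("wrist"); pickle.dump(c,open("w15.pkl","wb"))
f=np.clip((c["frame"]/255.)**.5*255,0,255).astype(np.uint8)
save("w15z.png",cv2.resize(f[:290,130:390],None,fx=2.06,fy=2.06,interpolation=cv2.INTER_CUBIC))
E
python3 go.py 0.645 0.2478 0.05 -93.3
```

```text
t 21.25 pos [0.6445 0.2475 0.1585] yaw -93.27 F [-0.6  0.   0.7] op 0.0919
shift [ -1.1 108.4  -2.9] mm twist 0.03 rows>= 3.0
```

View pics/w15z.png

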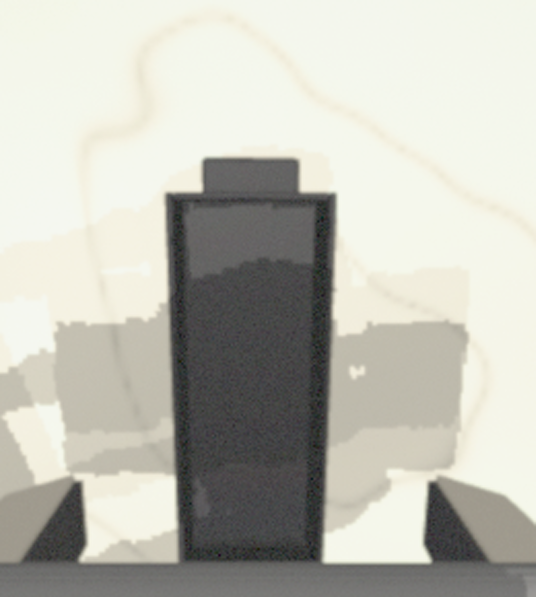

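The shallow tier is within 2 mm of the board's centre and parallel to it. Now the rice tier.

```bash
python3 - <<'E'
from h import *
import pickle
c=pickle.load(open("w15.pkl","rb"))
P=lambda u,v,z: onz(c,(u+.5)/2.06-.5+130,(v+.5)/2.06-.5,z)[:2]
d=P(335,194,.05)-P(166,194,.05);print(np.degrees(np.arctan2(d[1],d[0])),np.linalg.norm(d))
a=np.radians(86.7); L=np.array([np.cos(a),np.sin(a)])
print((P(166,194,.05)+P(335,194,.05))/2-.085*L,(P(203,158,.044)+P(299,158,.044))/2-.097*L)
E
```

```text
-3.1526981216663175 0.059897826659823995
[0.64511115 0.24798607] [0.64536697 0.24832307]
```

Call:
send_rows --motion '[[[-0.001, 0.03, -0.003, 0], [-0.001, 0.065, -0.003, 0], [-0.001, 0.09, -0.003, 0], [-0.001, 0.104, -0.003, 0], [-0.001, 0.108, -0.003, 0], [-0.001, 0.109, -0.003, 0], [-0.001, 0.109, -0.003, 0]]]'

```text
time: 21.95
tool_pos: [0.646, 0.2476, 0.0511]
tool_rot: [-1.537, -0.006, -1.628]
contact_force: [0.7, -0.7, -0.2]
opening: 0.092
```

Call:
send_rows --motion '[[[0, 0, 0, 0], [0, 0, 0, 0], [0, 0, 0, 0], [0, 0, 0, 0], [0, 0, 0, 0]]]' --gripper 0 --grip_force 18

```text
time: 22.45
tool_pos: [0.6459, 0.2477, 0.0514]
tool_rot: [-1.537, -0.006, -1.628]
contact_force: [-0.9, 0.5, 1.7]
opening: 0.0623
```

```bash
python3 go.py 0.6 0.05 0.185 -93.6
```

```text
t 22.45 pos [0.6459 0.2477 0.0514] yaw -93.29 F [-0.9  0.5  1.7] op 0.0623
shift [ 200.8 -133.6  -30. ] mm twist 0.31 rows>= 5.0
```

Call:
send_rows --motion '[[[0, -0.008, 0, 0], [0, -0.028, 0, 0], [0, -0.06, 0, 0], [0, -0.095, 0, 0], [0.015, -0.12, 0, 0], [0.045, -0.13, 0, 0], [0.085, -0.13, -0.002, 0], [0.125, -0.13, -0.003, 0]]]'

```text
time: 23.25
tool_pos: [0.6311, 0.1233, 0.1829]
tool_rot: [-1.536, -0.006, -1.627]
contact_force: [0.5, -0.7, -1.1]
opening: 0.062
```

```bash
python3 go.py 0.6438 -0.2505 0.17 -93.8
```

```text
t 23.25 pos [0.6311 0.1233 0.1829] yaw -93.22 F [ 0.5 -0.7 -1.1] op 0.062
shift [372.4  16.1  33.1] mm twist 0.58 rows>= 8.0
```

Call:
send_rows --motion '[[[0.048, 0, 0.004, 0], [0.097, 0, 0.008, 0.1], [0.146, 0, 0.012, 0.2], [0.195, 0, 0.017, 0.3], [0.244, 0, 0.022, 0.4], [0.292, 0.003, 0.026, 0.5], [0.335, 0.01, 0.03, 0.6], [0.362, 0.016, 0.033, 0.6]]]'

```text
time: 24.05
tool_pos: [0.6437, -0.2438, 0.1701]
tool_rot: [-1.536, -0.006, -1.64]
contact_force: [-0.4, 0.9, -2.3]
opening: 0.0619
```

```bash
python3 go.py 0.6438 -0.2505 0.085 -93.8
```

```text
t 24.05 pos [ 0.6437 -0.2438  0.1701] yaw -93.97 F [-0.4  0.9 -2.3] op 0.0619
shift [ 6.1 85.2 -2.5] mm twist -0.17 rows>= 2.0
```

Call:
send_rows --motion '[[[0.004, 0.015, -0.001, -0.1], [0.006, 0.04, -0.002, -0.2], [0.006, 0.06, -0.0025, -0.2], [0.006, 0.075, -0.0025, -0.2], [0.006, 0.082, -0.0025, -0.2], [0.006, 0.085, -0.0025, -0.2], [0.006, 0.085, -0.0025, -0.2]]]'

```text
time: 24.75
tool_pos: [0.6441, -0.25, 0.0855]
tool_rot: [-1.535, -0.007, -1.636]
contact_force: [0.4, -0.8, -1.3]
opening: 0.0625
```

```bash
python3 go.py 0.6438 -0.2505 0.0735 -93.8;  python3 - <<'E'
from h import *
c=read_camera("wrist"); f=np.clip((c["frame"]/255.)**.6*255,0,255).astype(np.uint8);save("w16.png",f)
E
```

```text
t 24.75 pos [ 0.6441 -0.25    0.0855] yaw -93.73 F [ 0.4 -0.8 -1.3] op 0.0625
shift [ 0.4 12.  -0.7] mm twist 0.07 rows>= 1.0
```

View pics/w16.png

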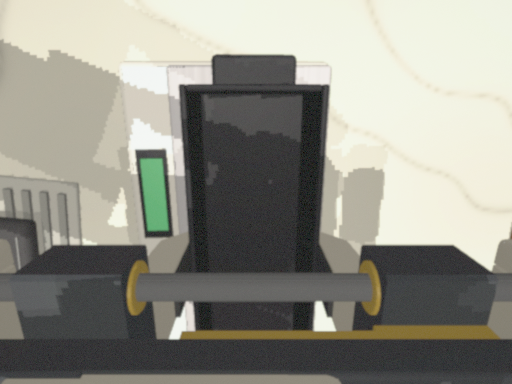

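Call:
send_rows --motion '[[[0, 0.004, -0.001, 0], [0.0004, 0.008, -0.0015, 0], [0.0004, 0.0105, -0.0015, 0], [0.0004, 0.0115, -0.0015, 0], [0.0004, 0.012, -0.0015, 0], [0.0004, 0.0125, -0.0015, 0], [0.0004, 0.013, -0.0015, 0], [0.0004, 0.0135, -0.0015, 0]]]'

```text
time: 25.6
tool_pos: [0.6433, -0.2508, 0.0734]
tool_rot: [-1.534, -0.007, -1.636]
contact_force: [-3.6, 1.0, 7.7]
opening: 0.0622
```

Call:
send_rows --motion '[[[0, 0, 0, 0], [0, 0, 0, 0], [0, 0, 0, 0], [0, -0.02, 0, 0], [0, -0.06, 0, 0], [0, -0.11, 0, 0], [0, -0.15, 0, 0], [0, -0.17, 0, 0]]]' --gripper 1

```text
time: 26.4
tool_pos: [0.6382, -0.2496, 0.2482]
tool_rot: [-1.528, -0.01, -1.636]
contact_force: [0.6, -0.2, 0.6]
opening: 0.092
```

```bash
python3 - <<'E'
from h import *
import pickle
c=read_camera("wrist"); pickle.dump(c,open("w17.pkl","wb"))
f=np.clip((c["frame"]/255.)**.6*255,0,255).astype(np.uint8)
save("w17z.png",cv2.resize(f[:290,130:390],None,fx=2.06,fy=2.06,interpolation=cv2.INTER_CUBIC))
E
python3 go.py 0.40 -0.45 0.3 -93.3
```

```text
t 26.45 pos [ 0.6387 -0.2499  0.2505] yaw -93.74 F [0.1 0.2 2.4] op 0.0917
shift [ 215.8  -57.3 -222.8] mm twist -0.44 rows>= 7.0
```

View pics/w17z.png

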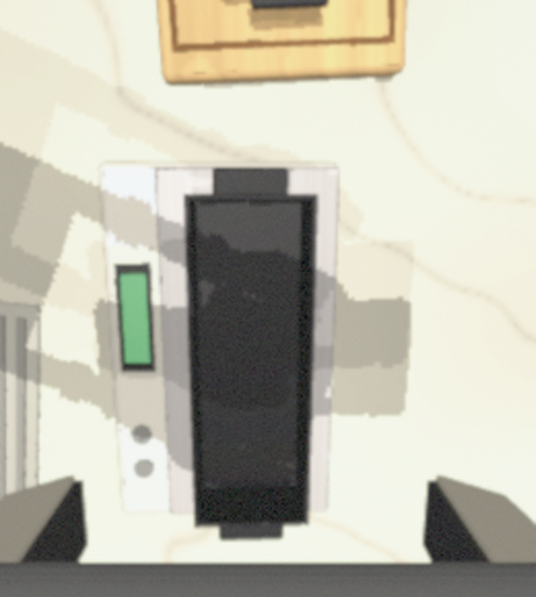

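```bash
python3 - <<'E'
from cor import *
import pickle
c=pickle.load(open("w17.pkl","rb"))
corners(c,[(185,196),(316,196),(307,523),(197,523)],130,0,2.06,2.06,.072,"rice")
corners(c,[(155,167),(338,167),(327,512),(171,512)],130,0,2.06,2.06,.022,"plat")
E
```

```text
rice ctr [ 0.6445 -0.2489] W [0.06   0.0589] L [0.1656 0.1669] len ang 86.64 86.25 wid ang -3.69 -5.0
plat ctr [ 0.6444 -0.2507] W [0.0961 0.0965] L [0.199  0.2013] len ang 86.46 86.55 wid ang -3.59 -4.95
```

Call:
send_rows --motion '[[[0.02, -0.01, -0.02, 0], [0.05, -0.02, -0.05, 0], [0.08, -0.03, -0.085, 0], [0.11, -0.04, -0.12, 0], [0.145, -0.05, -0.155, 0], [0.18, -0.057, -0.19, 0], [0.21, -0.057, -0.22, 0], [0.216, -0.057, -0.223, 0]]]'

```text
time: 27.25
tool_pos: [0.396, -0.4531, 0.299]
tool_rot: [-1.526, -0.012, -1.641]
contact_force: [-0.3, 0.3, 0.5]
opening: 0.0918
```

```bash
python3 - <<'E'
from h import *
for n in ["top","scene"]:
    c=read_camera(n); f=np.clip((c["frame"]/255.)**.6*255,0,255).astype(np.uint8)
    save("e_"+n+".png",cv2.resize(f[95:245,85:365],None,fx=2.85,fy=2.85,interpolation=cv2.INTER_CUBIC) if n=="top" else cv2.resize(f[145:345,160:410],None,fx=3,fy=3))
E
```

```text
(no output)
```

View pics/e_top.png

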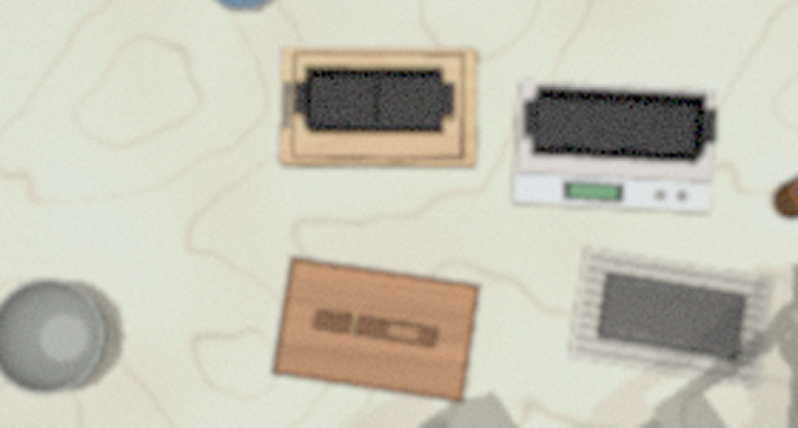

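View pics/e_scene.png

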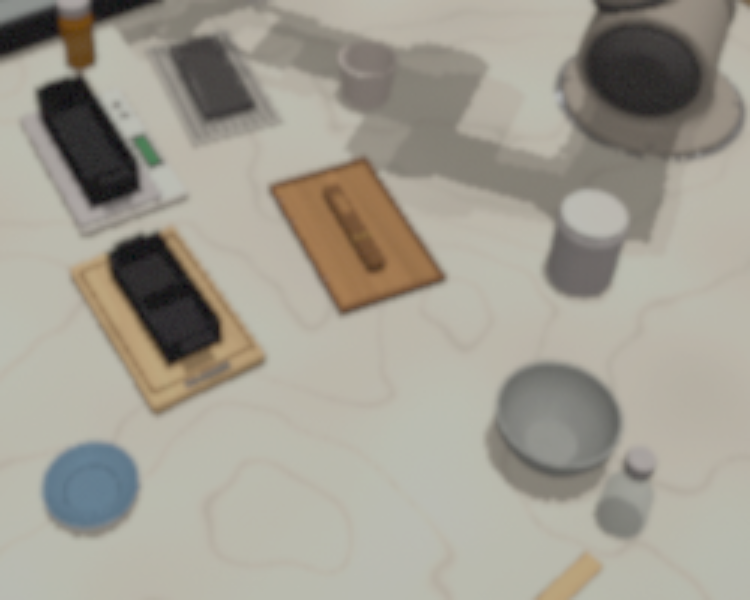

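All four parts sit on their places, and the bowl and cruet haven't moved. Handing in.

```bash
python3 -c "
from cell import hand_in; print(hand_in())"
```

```text
the job is handed in; nothing more can be done
None
```

I took the bento apart and handed the job in at about 27 s of robot time, well under the 115 s limit. The hand-in gives no verdict.

I worked from the top down: case into the tray, lid onto the mat, shallow tier onto the board, rice tier onto the scale with the 202 mm platform. Each part was lowered until I felt 4–8 N of contact, then released.

| Part | Offset from the centre of its place | Angle to its place |
|---|---|---|
| Rice tier | about 2 mm | within 0.5° |
| Shallow tier | about 2 mm | within 0.5° |
| Lid | about 2.5 mm | within 0.5° |
| Chopstick case | centred by eye in two views | roughly parallel by eye |

- **Bowl and cruet:** the last top view (bowl only) and scene view (both) show them where they started. The arm ended clear, touching nothing.
- **Camera disagreement:** the top and wrist cameras differed by 2–4 mm throughout. I relied on the wrist camera because the grasps agreed with it.
- **Tool tilt:** the tool had tilted about 2.6° by the end. Each part stayed within about 0.5° of the tilt it was gripped at, so all were set down nearly level.

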